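# Move the flux bottles to the clean stand in the same order

## Task

The old wooden bottle stand is going away for cleaning: move all four bottles into the new white stand, one to a compartment, in the same left-to-right order as they stand in now, so that the hand still finds each one by habit. Set them down upright on the compartment floors, do not drop or tip any, and leave the tweezers, the circuit board and the tin of pins where they lie.

Things in the scene. Friction and masses are not known exactly. Their poses are not given: they have to be found in the camera images.
- bottle_red_mid (a point): Red-capped glass bottle with a red screw cap and a red band round its white label, standing upright. Round amber body 36 mm in diameter, straight-sided from its foot to 52 mm up; cap 28 mm in diameter from 62 to 80 mm; 80 mm tall in all, about 90 g. The point is at its centre, 40 mm above its foot; z points up the bottle.
- bottle_yellow_mid (a point): Yellow-capped glass bottle with a yellow screw cap and a yellow band round its white label, standing upright. Round amber body 36 mm in diameter, straight-sided from its foot to 52 mm up; cap 28 mm in diameter from 62 to 80 mm; 80 mm tall in all, about 90 g. The point is at its centre, 40 mm above its foot; z points up the bottle.
- bottle_green_mid (a point): Green-capped glass bottle with a green screw cap and a green band round its white label, standing upright. Round amber body 36 mm in diameter, straight-sided from its foot to 52 mm up; cap 28 mm in diameter from 62 to 80 mm; 80 mm tall in all, about 90 g. The point is at its centre, 40 mm above its foot; z points up the bottle.
- bottle_black_mid (a point): Black-capped glass bottle with a black screw cap and a black band round its white label, standing upright. Round amber body 36 mm in diameter, straight-sided from its foot to 52 mm up; cap 28 mm in diameter from 62 to 80 mm; 80 mm tall in all, about 90 g. The point is at its centre, 40 mm above its foot; z points up the bottle.
- old_stand: Brown wooden stand 80 x 258 mm, 26 mm high, with four round holes 40 mm wide, holding the bottles in any order; it may lie left or right of the new one. Level, fixed. Origin at the centre of its underside, x across, y along the row (to the robot's left, within 0.25 rad), z up. Holes at x = 0, y = 87, 29, -29, -87 mm, floors 10 mm above the underside.
- new_stand: White plastic stand, a tray 62 x 256 mm, 20 mm high, empty, with four compartments 54 x 54 mm inside (dark floors, walls 4 mm), end to end with the old one. Level, fixed. Origin at the centre of its underside, x across, y along the row (to the robot's left, within 0.25 rad), z up. Compartments at x = 0, y = 87, 29, -29, -87 mm, floors 4 mm above the underside.
- tweezers_mid (a point): Steel tweezers, 115 x 12 mm, 6 mm high, lying on the mat between the two stands (not to be moved). The point is at their middle.
- board: Green circuit board with parts on it, 70 x 95 mm, 17 mm high, lying on the mat beyond the stands (not to be moved). Origin at the centre of its underside.
- tin: Round dark steel tin with loose pins, 80 mm in diameter, 14 mm high, on the mat beyond the stands (not to be moved). Origin at the centre of its underside.
Things that resemble listed ones, but are neither listed nor needed, are in the scene too. Leave any pink or purple look-alike of the part that bears bottle_red_mid alone. What is shaped like the part that bears bottle_yellow_mid but pink is not meant.

How it is judged (in metres and radians):
At the end, for the whole second after the job is handed in: Each bottle stands released, at rest and upright (0.12 rad) on the floor of its own compartment of the new stand, its centre within 12 mm of the compartment's (height 6 mm), in the same place of the row as before (it has travelled 276 to 334 mm; a wrong place gives less or more) (x of bottle_red_mid in the frame of new_stand between -0.012 and 0.012 m and z of bottle_red_mid in the frame of new_stand between 0.038 and 0.05 m and (y of bottle_red_mid in the frame of new_stand between 0.075 and 0.099 m or y of bottle_red_mid in the frame of new_stand between 0.017 and 0.041 m or y of bottle_red_mid in the frame of new_stand between -0.041 and -0.017 m or y of bottle_red_mid in the frame of new_stand between -0.099 and -0.075 m) and distance of bottle_red_mid from where it was at the start of the episode between 0.2765 and 0.3338 m and angle between each of bottle_red_mid, bottle_yellow_mid, bottle_green_mid, bottle_black_mid's own z axis and vertical below 0.12 rad and linear speed of each of bottle_red, bottle_yellow, bottle_green, bottle_black below 0.02 m/s and x of bottle_yellow_mid in the frame of new_stand between -0.012 and 0.012 m and z of bottle_yellow_mid in the frame of new_stand between 0.038 and 0.05 m and (y of bottle_yellow_mid in the frame of new_stand between 0.075 and 0.099 m or y of bottle_yellow_mid in the frame of new_stand between 0.017 and 0.041 m or y of bottle_yellow_mid in the frame of new_stand between -0.041 and -0.017 m or y of bottle_yellow_mid in the frame of new_stand between -0.099 and -0.075 m) and distance of bottle_yellow_mid from where it was at the start of the episode between 0.2765 and 0.3338 m and x of bottle_green_mid in the frame of new_stand between -0.012 and 0.012 m and z of bottle_green_mid in the frame of new_stand between 0.038 and 0.05 m and (y of bottle_green_mid in the frame of new_stand between 0.075 and 0.099 m or y of bottle_green_mid in the frame of new_stand between 0.017 and 0.041 m or y of bottle_green_mid in the frame of new_stand between -0.041 and -0.017 m or y of bottle_green_mid in the frame of new_stand between -0.099 and -0.075 m) and distance of bottle_green_mid from where it was at the start of the episode between 0.2765 and 0.3338 m and x of bottle_black_mid in the frame of new_stand between -0.012 and 0.012 m and z of bottle_black_mid in the frame of new_stand between 0.038 and 0.05 m and (y of bottle_black_mid in the frame of new_stand between 0.075 and 0.099 m or y of bottle_black_mid in the frame of new_stand between 0.017 and 0.041 m or y of bottle_black_mid in the frame of new_stand between -0.041 and -0.017 m or y of bottle_black_mid in the frame of new_stand between -0.099 and -0.075 m) and distance of bottle_black_mid from where it was at the start of the episode between 0.2765 and 0.3338 m); the robot touches nothing.
It fails at once if a bottle is tipped over (leans more than 0.6 rad) (angle between any of bottle_red_mid, bottle_yellow_mid, bottle_green_mid, bottle_black_mid's own z axis and vertical above 0.6 rad).
It fails at once if a bottle is dropped: out of the fingers it moves faster than 0.65 m/s (a free fall of some 20 mm) ((linear speed of bottle_red above 0.65 m/s and contact force between the fingers and bottle_red below 0.1 N) or (linear speed of bottle_yellow above 0.65 m/s and contact force between the fingers and bottle_yellow below 0.1 N) or (linear speed of bottle_green above 0.65 m/s and contact force between the fingers and bottle_green below 0.1 N) or (linear speed of bottle_black above 0.65 m/s and contact force between the fingers and bottle_black below 0.1 N)).
It fails at once if the tweezers, the circuit board or the pin tin is shifted by more than 20 mm (distance of any of tweezers_mid, board, tin from where it was at the start of the episode above 0.02 m).
It also fails if it takes over 106 s, if anything falls off the work surface, if the arm or the gripper's body presses on something with over 40 N, if the wrist force passes 120 N, or if a joint passes its speed limit or range.

## Robot

A 7-joint arm with a two-finger parallel gripper is mounted at the origin on the work surface. World frame = base frame: x ahead of the robot, y to its left, z up, the work surface at z = 0. Lengths are in m, angles in degrees, forces in N, time in s.
With the tool pointing down it reaches from about 0.425 to 0.875 m from the base axis. Payload 8.4 kg.
Tool frame: the origin (TCP) lies at the very end of the fingers, on their centre line; the grasp point (between the pads) lies behind it (arm.grip_depth is the y of the grasp point in the tool frame, in m); y points along the fingers, x is the direction in which the jaws open and shut, and the axes are right-handed (so a half turn about y gives the same grasp; the last joint's range is limited). The gripper opens to 85 mm and grips with 20 to 120 N. Pads are 22 mm wide; open, the fingers measure 114 mm over their backs; the gripper's body (76 mm by 85 mm) begins 54 mm behind the grasp point. The pads swing forward as they close: fully open they stand 13 mm farther back than shut.
Start: joints at [68.801, 19.091, 2.286, 83.961, -0.768, 76.965, -3.352], TCP at [0.174, -0.626, 0.231] pointing down, gripper open.
Joint ranges: [-147.57, 147.57], [-21.85, 119.76], [-74.77, 79.35], [14.55, 137.4], [-85.83, 265.84], [4.83, 119.75], [-152.11, 152.11]. Speed limits (degrees/s): [127.2, 127.2, 159.86, 159.86, 180, 180, 180].

## Interface

Orientations are given as a 3x3 rotation matrix whose columns are the frame's x, y, z axes.
In Python, from workcell import arm, readout, cams gives the robot as it stands. Calls block until the motion is done:
- arm.movep(position, orientation): joint-space move of the TCP to a pose.
- arm.movel(position, feed=0.15, ori=None, force_limit=None): straight line of the TCP; ori=None keeps the orientation; feed is the mean speed in m/s. With force_limit (N) it stops when the force on the tool has changed by that much, and returns True; else False.
- arm.set_joints(angles): joint-space move.
- arm.ungrasp() and arm.grasp(grasp_force=None): open the fingers fully, or close them until they stop; grasp_force is the grip in N (None keeps the last).
- arm.dwell(seconds).
- arm.inverse_kinematics(position, orientation): joint angles nearest the present ones, or None.
- readout.observe(): the state.
- cams.snapshot(name): name is "scene" or "side" or "wrist"; returns the picture (480x640x3 uint8, red, green, blue); there is no depth.
- cams.camera_info(name): a dict with "fx", "fy", "cx", "cy" (pixels), "position" and "attitude" of the camera in the world; the wrist camera has in their place "mount" (4x4, takes a point from camera to tool coordinates, whose origin is the TCP and whose axes are the tool frame's). Camera axes: x right, y down, z forward; pixel columns grow to the right and rows downward; lengths in m; the calibration is good to about 2 mm. The wrist camera is an equidistant fisheye: a pixel r from the principal point sees the ray r / f radians off the axis. A picture is of the moment at which its call begins: read the wrist's pose just before it. camera_info takes no time and is no camera call.
A pose or a line that the arm cannot do raises arm.MotionError and nothing moves.
- arm.close_job(): hands the job in, once; it reports no verdict.
The state is a dict: "time_s": time; "joint_positions": joint angles; "joint_vel": joint speeds; "joint_torque": joint torques, N m; "tool_pos": TCP position; "eef_rot": TCP orientation; "contact_force": force on the tool from outside, world axes, zero at the start; "ft_torque": the same for the moment, N m; "grip_width": finger opening in m.
Only numpy, scipy, OpenCV 4.12 (cv2) and the standard library are available. Lean on these libraries where they do the work, as an engineer would, in place of code of your own. Each camera call takes 0.05 s, during which the arm holds its last target. There are 200 camera calls.

## Working session

There is one attempt and no reset: what is moved stays moved. The work goes in short steps, each a Python script; the robot and the scene stay as the last script left them, time stands still between calls to the robot, and variables do not carry over. Pictures are saved under pics/ and viewed, about 12 in all and at most 16, crops included, and the job is handed in when it is done.

```bash
mkdir -p pics; python3 - <<'E'
from workcell import arm, readout, cams
import cv2
for n in ("scene","side"):
    i=cams.camera_info(n); print(n,i)
    cv2.imwrite(f"pics/{n}0.png",cams.snapshot(n)[:,:,::-1])
print(cams.camera_info("wrist"),arm.grip_depth); o=readout.observe(); print(o["time_s"],o["tool_pos"],o["eef_rot"],o["grip_width"])
E
```

```text
scene {'fx': 528.2161524795981, 'fy': 528.2161524795981, 'cx': 331.4139762096194, 'cy': 237.04462065494056, 'position': array([ 1.19160927, -0.37338237,  0.66328012]), 'attitude': array([[ 0.54217463,  0.53519817, -0.64777279],
       [ 0.84019836, -0.33553466,  0.42600847],
       [ 0.01064873, -0.77522862, -0.63159101]])}
side {'fx': 473.8116408837636, 'fy': 473.8116408837636, 'cx': 311.9059398313724, 'cy': 237.8031331050605, 'position': array([0.18570637, 0.51774902, 0.59096969]), 'attitude': array([[-0.77323706, -0.42131406,  0.47391868],
       [-0.6340283 ,  0.50117051, -0.58892804],
       [ 0.0106096 , -0.75585884, -0.65464865]])}
{'fx': 371.64829954431775, 'fy': 371.64829954431775, 'cx': 319.28748900420265, 'cy': 236.59563125586985, 'mount': array([[ 9.99999897e-01, -4.50363915e-04, -4.67032609e-05,
        -5.49539367e-04],
       [-1.00703418e-04, -3.21789931e-01,  9.46811085e-01,
        -1.43048294e-01],
       [-4.41438186e-04, -9.46810983e-01, -3.21789943e-01,
         8.32836031e-02],
       [ 0.00000000e+00,  0.00000000e+00,  0.00000000e+00,
         1.00000000e+00]])} -0.0187
0.1 [ 0.17374191 -0.62594954  0.23053158] [[ 2.67477033e-01 -4.61497930e-04  9.63564125e-01]
 [-9.63563227e-01  1.31875071e-03  2.67477416e-01]
 [-1.39414115e-03 -9.99999024e-01 -9.19469076e-05]] 0.08524084010282787
```

View pics/scene0.png

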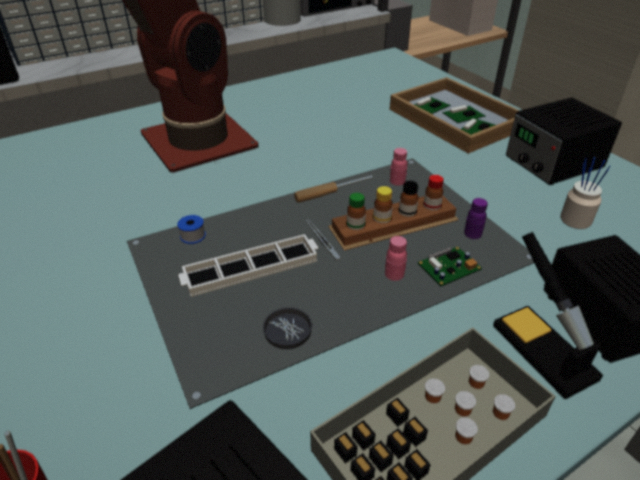

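View pics/side0.png

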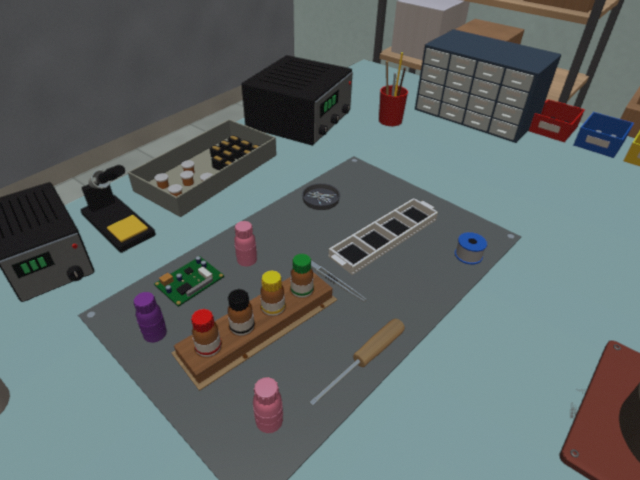

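The scene picture shows the old stand on the robot's left (+y) and the white stand on its right, at about (200–315, 235–290). From the left the caps are red (436,181), black (410,187), yellow (384,191) and green (357,199). The two pink bottles, (399,155) and (397,245), and the purple one at (477,205) stand loose on the mat and are decoys. The side picture agrees, with red (204,320), black (240,298), yellow (272,278) and green (302,263).

Next I triangulate the caps and locate the new stand.

```bash
cat > h.py <<'E'
import numpy as np, cv2
from workcell import arm, readout, cams
def ray(n,u,v,T=None):
    i=cams.camera_info(n); x=(u-i["cx"])/i["fx"]; y=(v-i["cy"])/i["fy"]
    if n!="wrist":
        d=i["attitude"]@np.array([x,y,1]); return np.array(i["position"]),d/np.linalg.norm(d)
    r=np.hypot(x,y); d=np.array([np.sin(r)*x/r,np.sin(r)*y/r,np.cos(r)]); p,R=T; M=i["mount"]
    return p+R@M[:3,3], R@M[:3,:3]@d
def plane(n,u,v,z,T=None):
    p,d=ray(n,u,v,T); return p+d*(z-p[2])/d[2]
def tri(a,b):
    (p,d),(q,e)=a,b; s=np.linalg.lstsq(np.c_[d,-e],q-p,rcond=None)[0]
    A,B=p+s[0]*d,q+s[1]*e; return (A+B)/2,np.linalg.norm(A-B)
def blobs(mask,amin):
    n,l,s,c=cv2.connectedComponentsWithStats(mask.astype(np.uint8)); return [(c[i].round(1),s[i,4],s[i,:4],l==i) for i in range(1,n) if s[i,4]>=amin]
E
cat > m.py <<'E'
from h import *
hsv={n:cv2.cvtColor(cv2.imread(f"pics/{n}0.png"),cv2.COLOR_BGR2HSV).astype(int) for n in("scene","side")}
seed={"red":((436,181),(204,320)),"black":((410,187),(240,298)),"yellow":((384,191),(272,278)),"green":((357,199),(302,263))}
cond={"red":lambda h,s,v:((h<6)|(h>174))&(s>200)&(v>90),"black":lambda h,s,v:v<45,"yellow":lambda h,s,v:(h>22)&(h<35)&(s>150)&(v>100),"green":lambda h,s,v:(h>50)&(h<80)&(s>130)}
C={}
for c,sd in seed.items():
    px=[]
    for n,(u,v) in zip(("scene","side"),sd):
        H=hsv[n]; m=cond[c](H[...,0],H[...,1],H[...,2]); w=np.zeros_like(m); w[v-16:v+20,u-16:u+17]=1
        b=max(blobs(m&w,20),key=lambda t:t[1]); px.append(b[0]); print(c,n,b[:3])
    C[c],g=tri(ray("scene",*px[0]),ray("side",*px[1])); print(c,C[c].round(4),"gap",round(g,4))
k=["green","yellow","black","red"]
for a,b in zip(k,k[1:]): d=C[b]-C[a]; print(a,b,np.linalg.norm(d).round(4),np.degrees(np.arctan2(-d[0],d[1])).round(2))
for n,t in(("scene",0.02),("side",.02)):
    H=hsv[n]; m=(H[...,1]<60)&(H[...,2]>120); w=np.zeros_like(m)
    if n=="scene": w[230:300,170:322]=1
    else: w[195:275,325:445]=1
    m=cv2.morphologyEx((m&w).astype(np.uint8),cv2.MORPH_CLOSE,np.ones((3,3)))
    b=max(blobs(m,50),key=lambda t:t[1]); print(n,b[:3]); c=cv2.minAreaRect(cv2.findContours(b[3].astype(np.uint8),0,2)[0][0])[0]; print("rect centre",c,plane(n,*c,t))
for nm,s,q in(("pinkA",(399,155),(266,390)),("pinkB",(397,244),(243,230)),("purple",(479,205),(146,302))): print(nm,tri(ray("scene",*s),ray("side",*q)))
E
python3 m.py
```

```text
red scene (array([435.7, 179.2]), np.int32(69), array([430, 176,  12,   7], dtype=int32))
red side (array([201.6, 319. ]), np.int32(302), array([192, 310,  21,  22], dtype=int32))
red [0.5581 0.2906 0.0878] gap 0.0007
black scene (array([410.1, 187.5]), np.int32(186), array([403, 181,  15,  14], dtype=int32))
black side (array([238.3, 299.8]), np.int32(359), array([228, 289,  21,  22], dtype=int32))
black [0.5486 0.2326 0.0831] gap 0.0015
yellow scene (array([384.1, 190.7]), np.int32(98), array([377, 187,  15,   9], dtype=int32))
yellow side (array([270.7, 278. ]), np.int32(235), array([262, 271,  19,  16], dtype=int32))
yellow [0.538  0.176  0.0898] gap 0.0011
green scene (array([356.5, 199.5]), np.int32(168), array([350, 193,  14,  14], dtype=int32))
green side (array([301.3, 262.9]), np.int32(285), array([293, 254,  18,  19], dtype=int32))
green [0.5278 0.1185 0.0844] gap 0.001
green yellow 0.0586 -10.08
yellow black 0.0579 -10.61
black red 0.059 -9.25
scene (array([245.1, 261.1]), np.int32(1173), array([178, 234, 140,  55], dtype=int32))
rect centre (247.6049346923828, 260.99871826171875) [ 0.50878617 -0.10634251  0.02      ]
side (array([379.2, 233. ]), np.int32(1116), array([329, 198, 109,  70], dtype=int32))
rect centre (382.5882263183594, 232.14703369140625) [ 0.50805057 -0.09351471  0.02      ]
pinkA (array([0.42445963, 0.30593725, 0.07199378]), np.float64(0.0002821506379030064))
pinkB (array([0.66311898, 0.11137552, 0.07295192]), np.float64(5.914064379716847e-05))
purple (array([0.65483471, 0.31544299, 0.07357215]), np.float64(0.003421235968498927))
```

```bash
cat >> h.py <<'E'
def rot(deg,s=1):  # tool pointing down, jaws along the stand's x (yaw deg), s=-1: half turn
    a=np.radians(deg); x=s*np.array([np.cos(a),np.sin(a),0]); y=np.array([0,0,-1.]); return np.c_[x,y,np.cross(x,y)]
def slots(c,yaw):
    a=np.radians(yaw); v=np.array([-np.sin(a),np.cos(a)]); return [np.array(c)+k*v for k in(.087,.029,-.029,-.087)]
E
python3 - <<'E'
from h import *
for s in(1,-1):
    for x,y in [(.558,.2906),(.5278,.1185),(.508,-.01),(.508,-.187)]:
        for z in(.03,.15):
            q=arm.inverse_kinematics([x,y,z],rot(-10,s)); print(s,x,y,z,None if q is None else np.round(q,0))
for s in(1,-1):
  R=rot(0,s); p=np.array([.508,-.1,.26])-.083*R[:,2]
  q=arm.inverse_kinematics(p,R); print(s,p,q)
E
```

```text
1 0.558 0.2906 0.03 [  5.  36. -48.  97.  29.  61. -63.]
1 0.558 0.2906 0.15 [ 16.  36. -68.  90.  34.  77. -66.]
1 0.5278 0.1185 0.03 [ 29.  29. -56. 109.  28.  57. -50.]
1 0.5278 0.1185 0.15 [ 33.  19. -59. 103.  18.  68. -41.]
1 0.508 -0.01 0.03 [ 34.  20. -43. 114.  17.  52. -28.]
1 0.508 -0.01 0.15 [ 35.  10. -42. 108.   7.  65. -20.]
1 0.508 -0.187 0.03 [ 38.  20. -26. 110.  11.  52.  -4.]
1 0.508 -0.187 0.15 [ 40.  12. -27. 104.   6.  66.   1.]
-1 0.558 0.2906 0.03 [ 14.  43. -63.  96.  42.  67. 110.]
-1 0.558 0.2906 0.15 [ 14.  33. -63.  90.  31.  75. 117.]
-1 0.5278 0.1185 0.03 [ 34.  33. -63. 109.  34.  60. 127.]
-1 0.5278 0.1185 0.15 [ 36.  21. -63. 103.  20.  69. 137.]
-1 0.508 -0.01 0.03 [ 49.  28. -62. 113.  30.  57. 142.]
-1 0.508 -0.01 0.15 None
-1 0.508 -0.187 0.03 [ -39.   37.   70.  113.  -41.   59. -139.]
-1 0.508 -0.187 0.15 [ -46.   25.   77.  108.  -27.   69. -150.]
1 [ 0.508 -0.183  0.26 ] [ 41.41340487   7.41181919 -28.7095685   95.63869282   3.63392868
  77.87599541  12.14171495]
-1 [ 0.508 -0.017  0.26 ] None
```

```bash
python3 - <<'E'
from h import *
R=rot(0); arm.movep(np.array([.508,-.1,.26])-.083*R[:,2],R); arm.dwell(.3)
o=readout.observe(); np.savez("w1.npz",p=o["tool_pos"],R=o["eef_rot"]); im=cams.snapshot("wrist"); cv2.imwrite("pics/w1.png",im[:,:,::-1]); print(o["time_s"],o["tool_pos"])
E
```

```text
2.4 [ 0.50793638 -0.18337064  0.25995641]
```

View pics/w1.png

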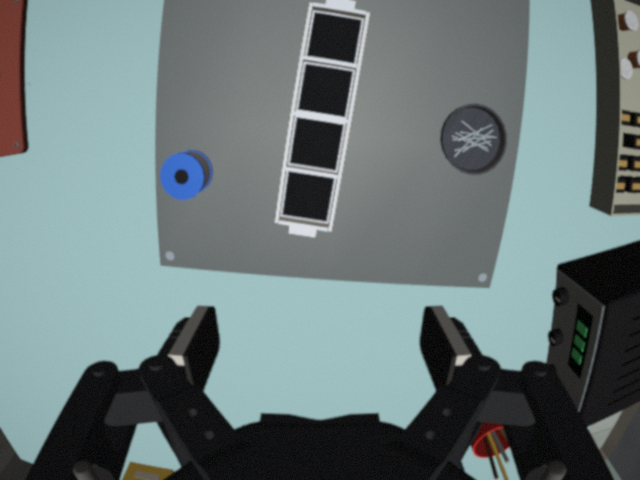

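The white stand shows clearly, with dark compartment floors at about (335,37), (326,90), (317,142) and (308,197). The tin is at (474,138) and there are lugs at both ends. The floors give the compartment centres.

```bash
python3 - <<'E'
from h import *
im=cv2.imread("pics/w1.png"); w=np.load("w1.npz"); T=(w["p"],w["R"])
g=im.max(2); m=np.zeros_like(g); m[0:240,270:375]=g[0:240,270:375]<50
P=[]
for b in blobs(m,300):
    P.append(plane("wrist",*b[0],.005,T)); print(b[:3],P[-1].round(4))
    q=cv2.boxPoints(cv2.minAreaRect(cv2.findContours(b[3].astype(np.uint8),0,2)[0][0])); k=np.array([plane("wrist",*u,.005,T) for u in q]); print([np.linalg.norm(k[i]-k[i-1]).round(4) for i in range(4)],k.mean(0).round(4))
P=np.array(P); d=np.diff(P,axis=0); print(np.linalg.norm(d,axis=1), P.mean(0)); e=P[0]-P[-1]; print("yaw",np.degrees(np.arctan2(-e[0],e[1])))
E
```

```text
(array([333.9,  37.2]), np.int32(1828), array([309,  14,  51,  47], dtype=int32)) [ 0.5234 -0.0153  0.005 ]
[np.float64(0.0467), np.float64(0.0461), np.float64(0.0469), np.float64(0.0462)] [ 0.5235 -0.0149  0.005 ]
(array([324.9,  89.9]), np.int32(1917), array([300,  66,  51,  49], dtype=int32)) [ 0.514 -0.073  0.005]
[np.float64(0.0469), np.float64(0.0465), np.float64(0.0466), np.float64(0.0466)] [ 0.514  -0.0727  0.005 ]
(array([316. , 143.3]), np.int32(1874), array([292, 119,  49,  49], dtype=int32)) [ 0.5045 -0.1303  0.005 ]
[np.float64(0.047), np.float64(0.0465), np.float64(0.0461), np.float64(0.0466)] [ 0.5046 -0.1302  0.005 ]
(array([307.4, 195.9]), np.int32(1708), array([285, 173,  47,  46], dtype=int32)) [ 0.4949 -0.1879  0.005 ]
[np.float64(0.0472), np.float64(0.0457), np.float64(0.0459), np.float64(0.0458)] [ 0.495  -0.1883  0.005 ]
[0.05849506 0.05805632 0.05842982] [ 0.50921235 -0.1016074   0.005     ]
yaw -9.362918505240554
```

The compartments measure 58.3 mm apart (58 given), with yaw -9.4° and the stand centres 308 mm apart, so the measurements agree. I take green first, because it is nearest the new stand and the path then crosses no bottle.

```bash
cat >> h.py <<'E'
OLD=slots((.5431,.2044),-10.0); NEW=slots((.5092,-.1016),-9.4); ZG=.034; ZT=.15
def w(): return round(readout.observe()["grip_width"],4)
def pick(i):
    R=rot(-10); p=OLD[i]; arm.movep([*p,ZT],R)
    if arm.movel([*p,ZG],feed=.12,force_limit=12): print("CONTACT going down",readout.observe()["tool_pos"]); return False
    arm.grasp(40); arm.dwell(.2); print("grip",w()); arm.movel([*p,ZT],feed=.12); print("lifted",w(),readout.observe()["contact_force"].round(2)); return True
def place(i):
    R=rot(-9.4); p=NEW[i]; arm.movel([*p,ZT],feed=.15,ori=R); z=ZG-.006
    arm.movel([*p,z+.008],feed=.1); arm.dwell(.2)
    hit=arm.movel([*p,z-.005],feed=.012,force_limit=3); o=readout.observe(); print("touch",hit,o["tool_pos"].round(4),o["contact_force"].round(2))
def release(i):
    arm.ungrasp(); arm.dwell(.2); arm.movel([*NEW[i],ZT],feed=.12); print("t",readout.observe()["time_s"])
E
python3 - <<'E'
from h import *
if pick(3):
    cv2.imwrite("pics/side1.png",cams.snapshot("side")[:,:,::-1])
print(readout.observe()["time_s"])
E
```

```text
grip 0.0348
lifted 0.0347 [ 0.01 -0.13 -1.13]
6.6833
```

View pics/side1.png

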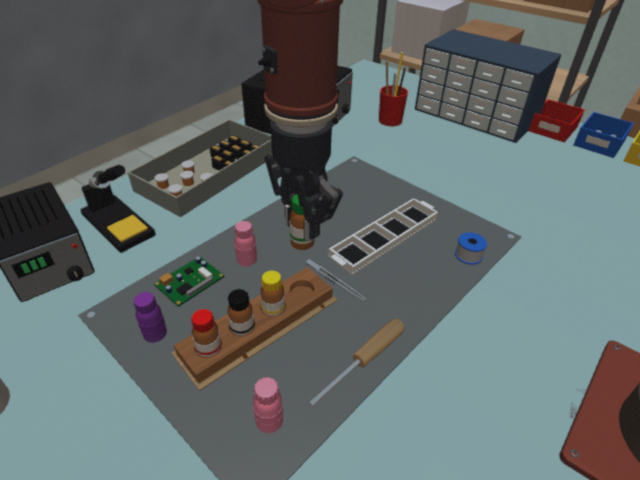

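The green bottle hangs upright in the fingers at about (301,225), its hole at (303,287) is empty, and nothing else has moved. Next I place it.

```bash
python3 - <<'E'
from h import *
place(3); release(3); cv2.imwrite("pics/side2.png",cams.snapshot("side")[:,:,::-1])
E
```

```text
touch True [ 0.495  -0.1874  0.0285] [-0.31 -0.42  6.19]
t 12.975
```

View pics/side2.png

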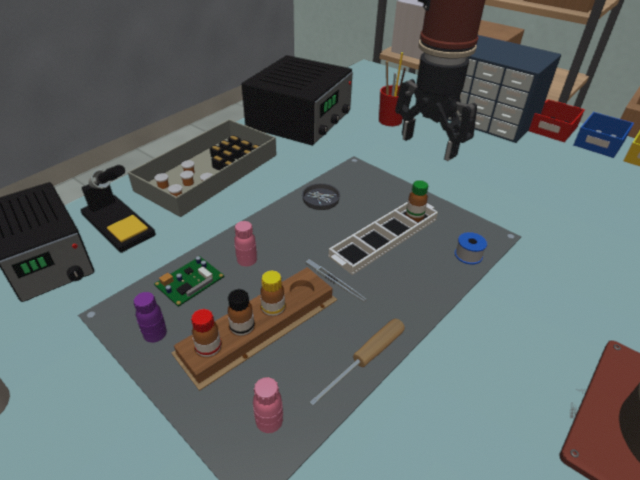

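The green bottle stands upright in the far right compartment at (418,203). It touched down at the expected height, 28.5 mm against 28. The other three follow in the same way.

```bash
python3 - <<'E'
from h import *
for i in(2,1,0):
    if not pick(i) or not .032<w()<.038: print("STOP",i); break
    place(i)
    if abs(readout.observe()["tool_pos"][2]-.0285)>.003: print("STOP height",i); break
    release(i)
else:
    R=rot(0); arm.movep(np.array([.509,-.1,.3])-.083*R[:,2],R); arm.dwell(.3)
    o=readout.observe(); np.savez("w2.npz",p=o["tool_pos"],R=o["eef_rot"]); cv2.imwrite("pics/w2.png",cams.snapshot("wrist")[:,:,::-1])
for n in("side","scene"): cv2.imwrite(f"pics/{n}3.png",cams.snapshot(n)[:,:,::-1])
print(readout.observe()["time_s"])
E
```

```text
grip 0.0348
lifted 0.0346 [-0.13  0.51 -1.59]
touch True [ 0.5045 -0.1302  0.0284] [0.15 0.06 4.41]
t 23.6333
grip 0.0347
lifted 0.0351 [ 0.04  0.31 -0.46]
touch True [ 0.5139 -0.073   0.0284] [ 0.26 -0.53  5.57]
t 34.2417
grip 0.0345
lifted 0.0351 [-0.62  0.58 -0.51]
touch True [ 0.5234 -0.0158  0.0284] [ 0.34 -0.03  5.47]
t 44.85
46.2
```

View pics/side3.png

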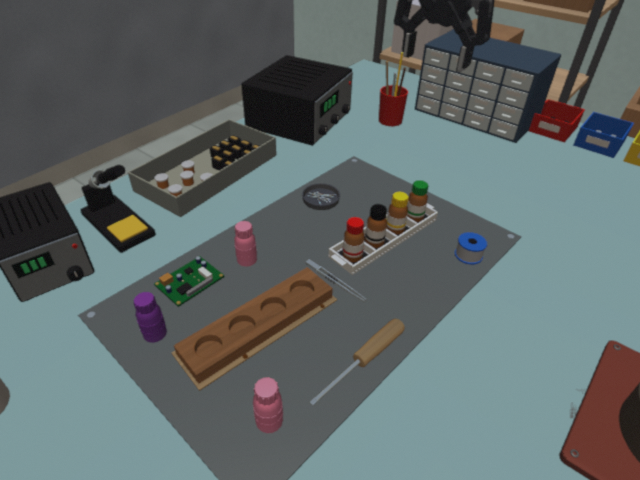

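View pics/w2.png

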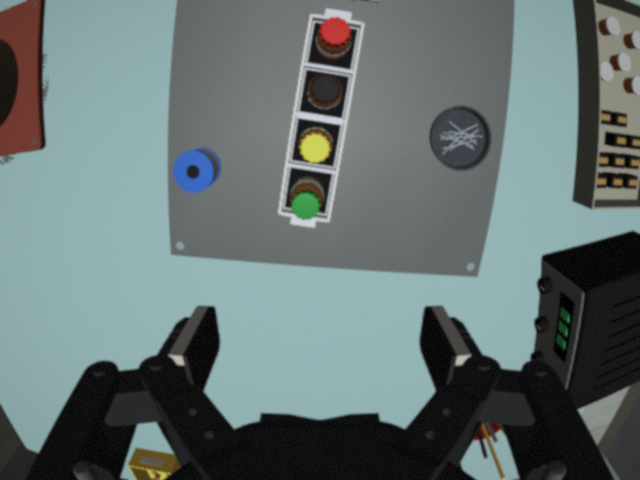

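All four bottles stand upright in order: red (336,30), black (323,90), yellow (316,146) and green (305,205). Next I measure the cap positions in the stand frame, and check that the listed objects stayed put.

```bash
python3 - <<'E'
from h import *
im=cv2.imread("pics/w2.png"); d=np.load("w2.npz"); T=(d["p"],d["R"]); H=cv2.cvtColor(im,cv2.COLOR_BGR2HSV).astype(int)
h,s,v=H[...,0],H[...,1],H[...,2]; win=np.zeros(h.shape,bool); win[0:230,275:370]=1
a=np.radians(-9.4); M=np.array([[np.cos(a),np.sin(a)],[-np.sin(a),np.cos(a)]])
for c,m in(("red",((h<6)|(h>174))&(s>150)&(v>120)),("yellow",(h>22)&(h<35)&(s>120)&(v>120)),("green",(h>50)&(h<80)&(s>130))):
    b=max(blobs(m&win,30),key=lambda t:t[1]); p=plane("wrist",*b[0],.084,T); print(c,b[0],b[1],(M@(p[:2]-[.5092,-.1016])).round(4))
p=plane("wrist",323.5,89,.084,T); print("black (by eye)",(M@(p[:2]-[.5092,-.1016])).round(4))
A,B=[cv2.imread(f"pics/side{k}.png") for k in(0,3)]
df=cv2.absdiff(A,B).max(2)
for n,(x0,y0,x1,y1) in dict(tin=(300,180,342,212),board=(150,255,225,305),tweezers=(315,258,368,302)).items(): print(n,"changed px",(df[y0:y1,x0:x1]>40).sum())
E
```

```text
red [334.8  31.2] 609 [0.0001 0.0866]
yellow [314.8 147.4] 716 [ 0.0001 -0.0287]
green [305.3 203.9] 596 [-0.0001 -0.0856]
black (by eye) [-0.001   0.0284]
tin changed px 0
board changed px 0
tweezers changed px 3
```

```bash
python3 -c "
from h import *
arm.close_job()"
```

```text
the job is handed in; nothing more can be done
```

All four bottles are in the white stand, in their old left-to-right order: red, black, yellow, green. I gripped each by the body, set it down under force control and released it. I handed the job in after about 46 s of the 106 s allowed; no verdict was reported.

- **Placement:** The last wrist picture puts the caps within about 1.5 mm of their compartment centres. I read the black one by eye because the colour masks did not cover it.
- **Set-down:** All four touched down at the same height (28.4–28.5 mm, 28 expected), and the last side picture shows them upright.
- **Left alone:** Start and end side pictures match for the tin and the board. At the tweezers only 3 pixels changed.
- **Disagreement:** Early fixed-camera estimates of the new stand's centre differed by 13 mm along the row. I used the wrist-camera measurement instead, where the compartment spacing came out at 58.3 mm against 58 mm given.

No check failed. I did not make the enlarged crop of the pink and purple look-alikes before reaching, because all four bottles stood in the old stand and the look-alikes stood loose on the mat.

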